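Find the glass-filled lens cell by weight and show it to the inspection camera

TASK

First slip the spool-shaped lens hood over the upright nose of the inspection camera, fully home on the shoulder, and let go of it. Then lift the two look-alike lens cells clear of the tray, one at a time, to feel which is heavier; whichever is not in the gripper stands upright in the tray, and neither may be tipped or dropped. Finish holding the heavier one in the gripper, level and still, centred over the hood and about 30 mm above its rim (the program ends while holding it: do not put it down or let go), with everything else left where it was.

Things in the scene. Friction and masses are not known exactly. Their poses are not given: they have to be found in the camera images.
- camera: Upward-looking inspection camera, fixed: aluminium foot 80 x 80 x 12 mm, black block 46 mm square up to 52 mm, black focus ring 52 mm in diameter up to 88 mm (its flat top is the shoulder), then a bare aluminium nose 32 mm in diameter up to 124 mm, its last 5 mm tapering to 24 mm, all on one vertical axis. Origin at the centre of its underside, on the table, z up.
- shoulder (a point): Centre of the camera's shoulder, on the camera's axis, 88 mm above the table and 36 mm below the nose's tip, z up. The hood's underside rests here when it is fully home; its rim is then 56 mm above this point.
- hood: Loose black lens hood, 90 g, like a short spool open right through: 56 mm high, bore 36 mm, lower flange 56 mm in diameter and 8 mm thick, waist 46 mm, upper flange 56 mm in diameter and 14 mm thick (42 to 56 mm above its underside; grip it there from above). Stands upright on the table at first. Origin at the centre of its underside, z up along the bore.
- tray: White plastic tray fixed to the table, 130 mm (x) by 250 mm (y), rim 14 mm high, walls and floor 4 mm thick. Origin at the centre of its underside, z up; its inner floor lies 4 mm above the origin.
- cell_a: One of two identical-looking lens cells: black cylinder 50 mm in diameter, 42 mm high, ridged in the middle, glass and aluminium ring on top. One (thin windows) weighs 115 to 150 g, the other (thick glass) 305 to 395 g; looks, place and name do not tell which. Origin at the centre of its underside, z up. 130 to 160 mm apart along the tray's y axis; grip across the diameter from above.
- cell_b: One of two identical-looking lens cells: black cylinder 50 mm in diameter, 42 mm high, ridged in the middle, glass and aluminium ring on top. One (thin windows) weighs 115 to 150 g, the other (thick glass) 305 to 395 g; looks, place and name do not tell which. Origin at the centre of its underside, z up. 130 to 160 mm apart along the tray's y axis; grip across the diameter from above.
- retainer: Bystander, loose, to be left alone: bare aluminium retaining ring, 38 mm across, 6 mm high, lying in the tray between and beside the cells; origin at the centre of its underside.
- bottle: Bystander, loose, to be left alone: small amber glass bottle, 34 mm across, 75 mm high; origin at the centre of its underside.
- blower: Bystander, loose, to be left alone: rubber dust-blower bulb standing up, 58 mm across, 105 mm high with its nozzle; origin at the centre of its underside.
- tissues: Bystander, loose, to be left alone: cardboard box of lens tissues, 110 x 130 x 50 mm; origin at the centre of its underside.
- driver: Bystander, loose, to be left alone: black-handled screwdriver lying flat, 170 mm long; its x axis runs from handle to tip.
- postholder: Bystander, loose, to be left alone: short black post holder on a steel foot, 32 mm across, 54 mm high; origin at the centre of its underside.
- cap: Bystander, loose, to be left alone: flat black lens cap, 52 mm across, 12 mm high; origin at the centre of its underside.
- fork: Bystander, loose, to be left alone: steel clamping fork lying flat, about 95 x 34 x 10 mm.

How it is judged:
By the outcome, as a careful person would: the job done as asked, in the order asked, and still so for the second after the job is handed in, while the arm keeps its last pose, push and grip.
It also fails if it takes over 72 s, if anything falls off the work surface, if the arm or the gripper's body presses on something with over 40 N, if the wrist force passes 120 N, or if a joint passes its speed limit or range.

ROBOT

A 6-joint arm with a two-finger parallel gripper is mounted at the origin on the work surface. World frame = base frame: x ahead of the robot, y to its left, z up, the work surface at z = 0. Lengths are in m, angles in rad, forces in N, time in s.
With the tool pointing down it reaches from about 0.3 to 0.775 m from the base axis. Payload 14.6 kg.
Tool frame: the origin (TCP) lies at the very end of the fingers, on their centre line; the grasp point (between the pads) lies 19 mm behind it; z points along the fingers, y is the line along which they close (so a half turn about z gives the same grasp; the last joint's range is limited). The gripper opens to 94 mm and grips with 3 to 60 N. Pads are 16 mm wide; open, the fingers measure 119 mm over their backs; the gripper's body (75 mm by 177 mm) begins 78 mm behind the grasp point.
Start: joints at [1.054, 0.3, 1.521, -0, 1.321, -0.067], TCP at [0.239, 0.495, 0.205] pointing down, gripper open.
Joint ranges: [-3.03, 3.03], [-0.79, 2.21], [0.23, 2.52], [-1.04, 4.18], [0, 3.07], [-2.55, 2.55]. Speed limits (rad/s): [2.22, 2.22, 2.57, 3.14, 3.14, 3.14].

INTERFACE

Orientations are given as [roll, pitch, yaw] about the fixed x, y, z axes, in that order (R = Rz(yaw) Ry(pitch) Rx(roll)).
In Python, from station import ctrl, cams gives the robot as it stands. The module is installed in compiled form; this text tells all that it offers.
- The arm moves only by the tool arm_command, never from a script. Its argument "plan" is a list that holds one entry, the list of rows, each a list of 7 numbers: the shift along the tool's x, y, z in parts of the range, where 1.0 means 400 mm, then the turn, a rotation vector about the tool's x, y, z in normalised numbers (1 is 2 pi rad), then the closure, from -1 (fully open) to 1 (shut). A call has 1 to 12 rows; each row is the pose to reach, as a shift and turn from the pose commanded when the call began, along the tool's axes at that moment; what a row does not reach only later rows make up. A row lasts 1/10 s, in which the tool goes at most 50 mm and 8.59 degrees, less where a joint would pass 70% of its speed; a pose out of reach is approached as far as the arm can. Shift and turn numbers lie between -1 and 1, and a call with a number outside is refused. A call with a gripper value outside its range is refused whole. The fingers move at their own pace and stop on an object; "squeeze" is the grip in N (left out, the last holds). Time passes only in rows, so rows that repeat a pose let the fingers close. It gives the time, the measured TCP pose, the force, the opening and the grip force at its end, in the units of the state.
- ctrl.get_obs(): the state, without advancing time (a new reading comes with each control period).
- cams.camera(name): name is "side" or "top"; returns (picture, depth): 480x640x3 uint8, blue, green, red; 480x640 float32, m along the optical axis (not along the pixel's ray), 0 where there is no reading.
- cams.camera_info(name): a dict with "fx", "fy", "cx", "cy" (pixels), "world_to_cam" (4x4, takes a point from world to camera coordinates). Camera axes: x right, y down, z forward; pixel columns grow to the right and rows downward; lengths in m; the calibration is good to about 2 mm. A picture is of the moment at which its call begins. camera_info takes no time and is no camera call.
- ctrl.hand_in(): hands the job in; it is judged then, once.
The state is a dict: "time_s": time; "qpos": joint angles; "joint_vel": joint speeds; "tau": joint torques, N m; "ee_pos": TCP position; "eef_rot": TCP orientation; "force": force on the tool from outside, world axes, zero at the start; "moment": the same for the moment, N m; "grip_width": finger opening in m; "grip_force": force on a finger pad.
Only numpy, scipy, OpenCV 4.12 (cv2) and the standard library are available. Lean on these libraries where they do the work, as an engineer would, in place of code of your own. Each camera call takes 0.05 s, during which the arm holds its last target. There are 200 camera calls.

## Working session

There is one attempt and no reset: what is moved stays moved. The work goes in short steps, Python scripts to look and compute and a tool call to move; the robot and the scene stay as the last step left them, time stands still between calls to the robot, and variables do not carry over. Pictures are saved under pics/ and viewed, at most 10 in all, crops included, and the job is handed in when it is done.

Besides the shell and the picture viewer there is one more tool, called after "Emit:" in YAML: its name, and indented under it one key for each argument. arm_command: Moves the arm, as the interface text tells. Its arguments: {"type":"object","properties":{"plan":{"type":"array"},"squeeze":{"type":"number"}},"required":["plan"]}

```bash
mkdir -p pics; cat > h.py <<'E'
import numpy as np, cv2
from station import ctrl, cams
def snap(n):
    p,d=cams.camera(n); i=cams.camera_info(n); return p,d,i
def world(u,v,z,i):
    p=np.array([(u-i['cx'])/i['fx']*z,(v-i['cy'])/i['fy']*z,z,1.]); return (np.linalg.inv(i['world_to_cam'])@p)[:3]
def cloud(d,i):
    v,u=np.mgrid[:480,:640]; P=np.stack([(u-i['cx'])/i['fx']*d,(v-i['cy'])/i['fy']*d,d,np.ones_like(d)],-1)
    return (P@np.linalg.inv(i['world_to_cam']).T)[...,:3]
E
python3 - <<'E'
from h import *
for n in('top','side'):
    p,d,i=snap(n); cv2.imwrite(f'pics/{n}0.png',p); np.savez(f'{n}0.npz',d=d)
    print(n,i['fx'],i['cx'],i['cy'],np.linalg.inv(i['world_to_cam']).round(3).tolist())
o=ctrl.get_obs(); print(o['ee_pos'],o['eef_rot'],o['force'],o['time_s'],o['grip_width'])
E
```

```text
top 467.76889166812526 320.60374312068325 231.1657415265179 [[0.014, -0.986, 0.167, 0.449], [-0.999, -0.019, -0.032, 0.005], [0.035, -0.167, -0.985, 0.962], [0.0, 0.0, 0.0, 1.0]]
side 526.7279498108535 314.81827044591046 239.3096378068703 [[0.949, -0.228, 0.22, 0.359], [-0.316, -0.673, 0.669, -0.687], [-0.005, -0.704, -0.71, 0.787], [0.0, 0.0, 0.0, 1.0]]
[0.23901972 0.49509419 0.20493758] [-3.14055441e+00 -7.06764806e-05  2.69178700e+00] [-0.31459799 -0.55818146  0.41782631] 0.1 0.09397931230852984
```

View pics/top0.png

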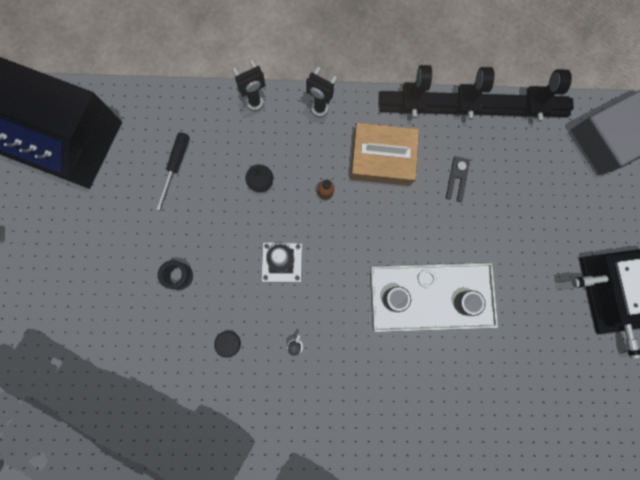

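View pics/side0.png

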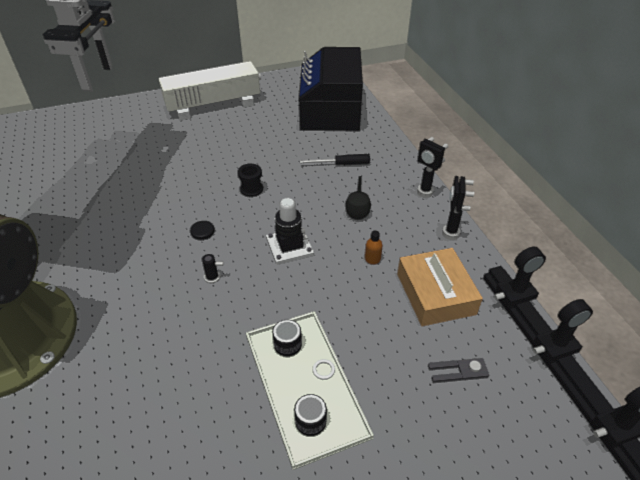

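Top view: the hood is at px (175,274), the camera nose at (281,257), and the cells at (398,298) and (472,301). The retainer is at (426,278). In the side view the hood is upright at (250,180) and the nose is at (288,210). Next I measure from the depth.

```bash
python3 - <<'E'
from h import *
pt={}
C={}
for n in('top','side'):
    C[n]=cloud(np.load(f'{n}0.npz')['d'],cams.camera_info(n))
W=C['top']
for nm,(u,v),zt,r in(('hood',(175,274),.056,.045),('nose',(281,257),.124,.03),('ring',(281,257),.088,.04),('foot',(281,262),.012,.06),('ca',(398,298),.046,.04),('cb',(472,301),.046,.04)):
    c=np.median(W[v-3:v+4,u-3:u+4].reshape(-1,3),0)[:2]
    if nm in('ring','foot'): c=last
    for n in C:
        P=C[n].reshape(-1,3); k=0
        m=(np.hypot(*(P[:,:2]-c).T)<r)&(abs(P[:,2]-zt)<.005)
        Q=P[m]
        if len(Q)<5: print(nm,n,len(Q));continue
        (x,y),R=cv2.minEnclosingCircle((Q[:,:2]*1000).astype(np.float32))
        print(nm,n,len(Q),'mec',round(x,1),round(y,1),round(R,1),'z',(Q[:,2].mean()*1000).round(1),'mean',(Q[:,:2].mean(0)*1000).round(1),'zmax',P[(np.hypot(*(P[:,:2]-c).T)<r)][:,2].max().round(4))
    last=c
# table z
for n in C: 
    P=C[n].reshape(-1,3); Q=P[(abs(P[:,0]-.45)<.3)&(abs(P[:,1])<.3)&(abs(P[:,2])<.02)]; print(n,np.median(Q[:,2]))
for n,uv in(('nose t',(281,257)),('hood',(175,274))):
    print(n,C['top'][uv[1],uv[0]])
for n in C:
    p=cams.camera_info(n)
a=cv2.imread('pics/top0.png'); s=cv2.imread('pics/side0.png')
r=lambda im,u,v,w,h:cv2.resize(im[v:v+h,u:u+w],(400,300),interpolation=cv2.INTER_CUBIC)
cv2.imwrite('pics/crops.png',np.vstack([np.hstack([r(a,135,244,80,60),r(a,241,229,80,60)]),np.hstack([r(s,210,150,80,60),r(s,250,190,80,60)])]))
E
```

```text
hood top 415 mec 514.0 259.5 28.1 z 57.0 mean [513.7 258.8] zmax 0.0625
hood side 226 mec 514.6 254.7 29.8 z 55.3 mean [513.  253.6] zmax 0.0594
nose top 238 mec 545.2 53.1 15.9 z 124.6 mean [544.8  52.9] zmax 0.1298
nose side 142 mec 543.1 48.1 16.6 z 123.4 mean [543.5  46.5] zmax 0.1274
ring top 338 mec 545.2 53.2 26.0 z 89.4 mean [542.8  51.6] zmax 0.1298
ring side 248 mec 544.3 48.4 27.4 z 87.9 mean [541.5  39.5] zmax 0.1274
foot top 773 mec 545.3 50.9 56.0 z 13.5 mean [539.3  49.7] zmax 0.1298
foot side 572 mec 543.0 48.2 54.6 z 12.2 mean [536.7  32.4] zmax 0.1274
ca top 501 mec 473.7 -177.0 25.0 z 47.8 mean [ 473.4 -176.6] zmax 0.0537
ca side 603 mec 472.3 -180.8 26.0 z 46.7 mean [ 472.2 -182.9] zmax 0.0508
cb top 493 mec 468.2 -322.8 25.3 z 47.7 mean [ 467.9 -321.7] zmax 0.0537
cb side 841 mec 467.3 -326.6 25.7 z 46.7 mean [ 466.6 -328.3] zmax 0.0512
top 0.0018063316865590262
side 0.0005159806829985181
nose t [0.54289082 0.04853231 0.12607786]
hood [0.51840211 0.26850354 0.00183594]
```

View pics/crops.png

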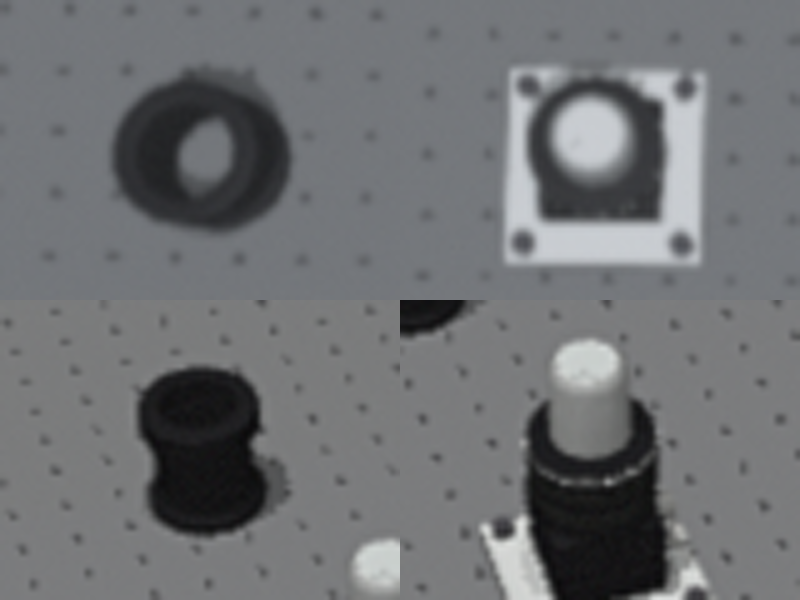

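The two cameras disagree by about 5 mm in y, but they agree on the hood-to-nose offset. I average them: hood (514,257), nose (544,50.5), cells (473,-179) and (468,-325). All grips will be along world x (yaw π/2).

The rows are not in the units I measure in: shifts go in shares of 400 mm and turns go in shares of 2 pi rad. I convert before sending: -351 mm / 400 = -0.8775, -95 mm / 400 = -0.2375, 1.121 rad / 6.2832 = 0.1784.

Emit:
arm_command:
  plan:
    - [[-0.8775, -0.2375, 0.15, 0, 0, 0.1784, -1], [-0.8775, -0.2375, 0.15, 0, 0, 0.1784, -1], [-0.8775, -0.2375, 0.15, 0, 0, 0.1784, -1], [-0.8775, -0.2375, 0.15, 0, 0, 0.1784, -1], [-0.8775, -0.2375, 0.15, 0, 0, 0.1784, -1], [-0.8775, -0.2375, 0.15, 0, 0, 0.1784, -1], [-0.8775, -0.2375, 0.15, 0, 0, 0.1784, -1], [-0.8775, -0.2375, 0.15, 0, 0, 0.1784, -1], [-0.8775, -0.2375, 0.15, 0, 0, 0.1784, -1], [-0.8775, -0.2375, 0.15, 0, 0, 0.1784, -1], [-0.8775, -0.2375, 0.15, 0, 0, 0.1784, -1], [-0.8775, -0.2375, 0.15, 0, 0, 0.1784, -1]]
  squeeze: 15

```text
time_s: 1.3
ee_pos: [0.5132, 0.2581, 0.1458]
eef_rot: [3.141, -0.0, 1.573]
force: [-0.0, 0.3, 0.5]
grip_width: 0.094
grip_force: 0.0
```

Scaled: 115 mm / 400 = 0.2875, 105 mm / 400 = 0.2625.

Emit:
arm_command:
  plan:
    - [[0, 0, 0.1, 0, 0, 0, -1], [0, 0, 0.175, 0, 0, 0, -1], [0, 0, 0.225, 0, 0, 0, -1], [0, 0, 0.2625, 0, 0, 0, -1], [0, 0, 0.2875, 0, 0, 0, -1], [0, 0, 0.2875, 0, 0, 0, -1], [0, 0, 0.2875, 0, 0, 0, -1]]

```text
time_s: 2.0
ee_pos: [0.5143, 0.2575, 0.0313]
eef_rot: [3.141, -0.0, 1.571]
force: [0.1, 0.5, -0.1]
grip_width: 0.0939
grip_force: 0.0
```

Emit:
arm_command:
  plan:
    - [[0, 0, 0, 0, 0, 0, 0.0], [0, 0, 0, 0, 0, 0, 0.1], [0, 0, 0, 0, 0, 0, 0.2], [0, 0, 0, 0, 0, 0, 0.3], [0, 0, 0, 0, 0, 0, 0.4], [0, 0, 0, 0, 0, 0, 0.5], [0, 0, 0, 0, 0, 0, 1], [0, 0, 0, 0, 0, 0, 1], [0, 0, 0, 0, 0, 0, 1], [0, 0, 0, 0, 0, 0, 1]]
  squeeze: 15

```text
time_s: 3.0
ee_pos: [0.514, 0.2571, 0.0305]
eef_rot: [3.141, -0.0, 1.571]
force: [-0.3, -0.4, 2.2]
grip_width: 0.0551
grip_force: 14.8
```

Emit:
arm_command:
  plan:
    - [[0, 0, -0.025, 0, 0, 0, 1], [0, 0, -0.075, 0, 0, 0, 1], [0, 0, -0.15, 0, 0, 0, 1], [0, 0, -0.225, 0, 0, 0, 1], [0, 0, -0.3, 0, 0, 0, 1], [0, 0, -0.35, 0, 0, 0, 1], [0, 0, -0.375, 0, 0, 0, 1], [0, 0, -0.375, 0, 0, 0, 1]]

```text
time_s: 3.8
ee_pos: [0.5142, 0.2573, 0.1816]
eef_rot: [3.14, -0.001, 1.571]
force: [0.3, -0.1, -1.7]
grip_width: 0.055
grip_force: 14.9
```

Scaled: -206 mm / 400 = -0.515, -202 mm / 400 = -0.505.

Emit:
arm_command:
  plan:
    - [[-0.05, 0.0125, 0, 0, 0, 0, 1], [-0.125, 0.025, 0, 0, 0, 0, 1], [-0.225, 0.0375, 0, 0, 0, 0, 1], [-0.325, 0.05, 0, 0, 0, 0, 1], [-0.4125, 0.0625, 0, 0, 0, 0, 1], [-0.475, 0.075, 0, 0, 0, 0, 1], [-0.505, 0.075, 0, 0, 0, 0, 1], [-0.515, 0.075, 0, 0, 0, 0, 1], [-0.515, 0.075, 0, 0, 0, 0, 1], [-0.515, 0.075, 0, 0, 0, 0, 1], [-0.515, 0.075, 0, 0, 0, 0, 1]]

```text
time_s: 4.9
ee_pos: [0.5438, 0.0521, 0.1804]
eef_rot: [-3.141, -0.0, 1.572]
force: [1.0, 0.8, -1.2]
grip_width: 0.0553
grip_force: 14.9
```

```bash
python3 - <<'E'
from h import *
out=[]
for n in('top','side'):
    p,d,i=snap(n); np.savez(f'{n}1.npz',d=d,p=p)
    u,v,w=(i['world_to_cam']@[.544,.05,.15,1])[:3]; u=int(u/w*i['fx']+i['cx']);v=int(v/w*i['fy']+i['cy'])
    print(n,u,v)
    out.append(cv2.resize(p[v-60:v+60,u-53:u+54],(400,450),interpolation=cv2.INTER_CUBIC))
cv2.imwrite('pics/held.png',np.hstack(out))
o=ctrl.get_obs(); print(o['ee_pos'],o['eef_rot'],o['force'],o['grip_width'])
E
```

```text
top 279 254
side 285 191
[0.54384691 0.05181813 0.18045799] [ 3.14153409e+00 -2.20540470e-05  1.57175002e+00] [ 0.0499343  -0.20343965 -1.74955467] 0.05538763135397882
```

View pics/held.png

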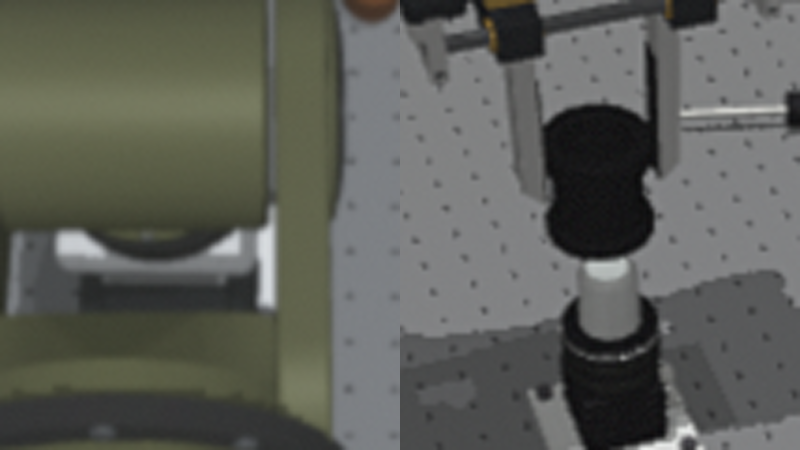

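Side crop: the hood is held upright, with its lower flange around (600,225) and the nose just below at (607,268). I compare the two axes in the side depth.

```bash
cat > cmp.py <<'E'
from h import *
from scipy.optimize import least_squares
def axis(P,c,z0,z1,r,keep=.045):
    Q=P[(np.hypot(*(P[:,:2]-c).T)<keep)&(P[:,2]>z0)&(P[:,2]<z1)]
    s=least_squares(lambda a:np.hypot(Q[:,0]-a[0],Q[:,1]-a[1])-r,c,loss='soft_l1',f_scale=.001)
    return (s.x*1000).round(1),len(Q),round(float(np.abs(s.fun).mean())*1000,2)
E
python3 - <<'E'
from cmp import *
i=cams.camera_info('side'); P=cloud(np.load('side1.npz')['d'],i).reshape(-1,3); P0=cloud(np.load('side0.npz')['d'],i).reshape(-1,3)
c=[.543,.048]
print('nose now',axis(P,c,.095,.117,.016,.02),'nose0',axis(P0,c,.095,.117,.016,.02))
print('ring now',axis(P,c,.06,.084,.026,.03),'ring0',axis(P0,c,.06,.084,.026,.03))
for a,b,r in((.152,.157,.028),(.165,.185,.023),(.194,.205,.028)): print('hood',axis(P,c,a,b,r,.032))
print('hood0',axis(P0,[.514,.255],.01,.04,.023,.032),axis(P0,[.514,.255],.044,.054,.028,.032))
E
```

```text
nose now (array([544.5,  50.3]), 138, 0.88) nose0 (array([544.7,  50.5]), 137, 0.88)
ring now (array([544.7,  50.1]), 232, 0.95) ring0 (array([544.5,  50. ]), 233, 0.83)
hood (array([543.1,  52.7]), 69, 1.5)
hood (array([543.1,  51.9]), 250, 1.66)
hood (array([542.7,  50.4]), 296, 4.47)
hood0 (array([513.2, 256.6]), 234, 1.81) (array([513.5, 255.5]), 163, 4.49)
```

Scaled: 36 mm / 400 = 0.09, -1.5 mm / 400 = -0.0038.

Emit:
arm_command:
  plan:
    - [[-0.0038, 0.0025, 0, 0, 0, 0, 1], [-0.0038, 0.0025, 0.02, 0, 0, 0, 1], [-0.0038, 0.0025, 0.04, 0, 0, 0, 1], [-0.0038, 0.0025, 0.055, 0, 0, 0, 1], [-0.0038, 0.0025, 0.065, 0, 0, 0, 1], [-0.0038, 0.0025, 0.075, 0, 0, 0, 1], [-0.0038, 0.0025, 0.085, 0, 0, 0, 1], [-0.0038, 0.0025, 0.09, 0, 0, 0, 1], [-0.0038, 0.0025, 0.09, 0, 0, 0, 1]]

```text
time_s: 5.9
ee_pos: [0.5448, 0.0496, 0.1442]
eef_rot: [-3.141, 0.0, 1.571]
force: [0.7, -0.2, -0.6]
grip_width: 0.0553
grip_force: 14.9
```

Scaled: 22 mm / 400 = 0.055, 20 mm / 400 = 0.05.

Emit:
arm_command:
  plan:
    - [[0, 0, 0.01, 0, 0, 0, 1], [0, 0, 0.02, 0, 0, 0, 1], [0, 0, 0.03, 0, 0, 0, 1], [0, 0, 0.04, 0, 0, 0, 1], [0, 0, 0.05, 0, 0, 0, 1], [0, 0, 0.055, 0, 0, 0, 1], [0, 0, 0.055, 0, 0, 0, 1]]

```text
time_s: 6.6
ee_pos: [0.5448, 0.0496, 0.1221]
eef_rot: [-3.141, 0.0, 1.571]
force: [-0.2, -0.0, -1.5]
grip_width: 0.0552
grip_force: 14.9
```

Scaled: 3 mm / 400 = 0.0075, 2 mm / 400 = 0.005.

Emit:
arm_command:
  plan:
    - [[0, 0, 0.0025, 0, 0, 0, 1], [0, 0, 0.005, 0, 0, 0, 1], [0, 0, 0.0075, 0, 0, 0, 1], [0, 0, 0.0075, 0, 0, 0, 1], [0, 0, 0.0075, 0, 0, 0, 1]]

```text
time_s: 7.1
ee_pos: [0.5449, 0.0496, 0.1195]
eef_rot: [3.142, 0.0, 1.571]
force: [0.4, 0.4, -1.4]
grip_width: 0.0551
grip_force: 14.9
```

Scaled: 1.5 mm / 400 = 0.0038, 1 mm / 400 = 0.0025.

Emit:
arm_command:
  plan:
    - [[0, 0, 0.0013, 0, 0, 0, 1], [0, 0, 0.0025, 0, 0, 0, 1], [0, 0, 0.0038, 0, 0, 0, 1], [0, 0, 0.0038, 0, 0, 0, 1]]

```text
time_s: 7.5
ee_pos: [0.545, 0.0496, 0.1185]
eef_rot: [3.141, 0.0, 1.571]
force: [-3.2, -0.7, 6.0]
grip_width: 0.0551
grip_force: 14.9
```

Contact at the expected height, with about 7 N upward. I release it.

Emit:
arm_command:
  plan:
    - [[0, 0, 0, 0, 0, 0, 0.1], [0, 0, 0, 0, 0, 0, 0.0], [0, 0, 0, 0, 0, 0, -0.3], [0, 0, 0, 0, 0, 0, -0.7], [0, 0, 0, 0, 0, 0, -1], [0, 0, 0, 0, 0, 0, -1]]

```text
time_s: 8.1
ee_pos: [0.5449, 0.0496, 0.1178]
eef_rot: [-3.141, 0.0, 1.571]
force: [0.2, -0.1, 0.0]
grip_width: 0.0817
grip_force: 0.0
```

Scaled: -228 mm / 400 = -0.57, -220 mm / 400 = -0.55.

Emit:
arm_command:
  plan:
    - [[0, 0, -0.025, 0, 0, 0, -1], [0, 0, -0.075, 0, 0, 0, -1], [0, 0, -0.15, 0, 0, 0, -1], [0, 0, -0.2, 0, 0, 0, -1], [-0.075, -0.025, -0.2, 0, 0, 0, -1], [-0.175, -0.055, -0.2, 0, 0, 0, -1], [-0.275, -0.0875, -0.2, 0, 0, 0, -1], [-0.375, -0.12, -0.2, 0, 0, 0, -1], [-0.475, -0.15, -0.2, 0, 0, 0, -1], [-0.55, -0.1725, -0.2, 0, 0, 0, -1], [-0.57, -0.18, -0.2, 0, 0, 0, -1], [-0.57, -0.18, -0.2, 0, 0, 0, -1]]

```text
time_s: 9.3
ee_pos: [0.4728, -0.179, 0.1985]
eef_rot: [3.141, 0.0, 1.569]
force: [0.2, -0.4, -0.1]
grip_width: 0.0939
grip_force: 0.0
```

```bash
python3 - <<'E'
from cmp import *
p,d,i=snap('side'); P=cloud(d,i).reshape(-1,3); c=[.5445,.0503]
cv2.imwrite('pics/home.png',cv2.resize(p[150:270,210:370],(800,600),interpolation=cv2.INTER_CUBIC))
print('ring',axis(P,c,.06,.084,.026,.03),'waist',axis(P,c,.1,.126,.023,.03),'rim z',np.percentile(P[np.hypot(*(P[:,:2]-c).T)<.03][:,2],[90,98,100]))
p2,d2,i2=snap('top'); P=cloud(d2,i2).reshape(-1,3)
q=P[np.hypot(*(P[:,:2]-[.545,.053]).T)<.03]; q=q[q[:,2]>.135]; print('top rim',len(q),q[:,2].mean() if len(q) else 0, cv2.minEnclosingCircle((q[:,:2]*1000).astype(np.float32)) if len(q) else 0)
o=ctrl.get_obs(); print(o['ee_pos'],o['force'])
E
```

```text
ring (array([544.6,  50.2]), 100, 0.81) waist (array([543.7,  49.6]), 49, 0.95) rim z [0.0975188  0.10644107 0.1376276 ]
top rim 484 0.14514679648657197 ((544.7840576171875, 52.37076187133789), 27.88189125061035)
[ 0.47325704 -0.17756517  0.19826577] [ 0.33407036 -0.48383095 -0.1478641 ]
```

View pics/home.png

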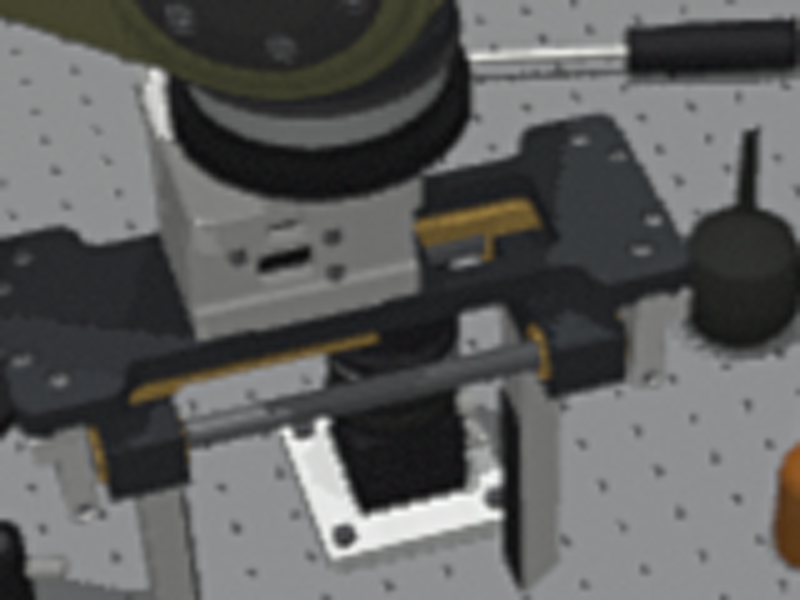

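The hood is home: rim z is about 0.1437 after the bias correction, and it is concentric. The side crop mostly shows the gripper in front of the camera block. Next is the cell at y=-179.

Scaled: 184 mm / 400 = 0.46, 178 mm / 400 = 0.445.

Emit:
arm_command:
  plan:
    - [[0, 0, 0.1, 0, 0, 0, -0.5], [0, 0, 0.2, 0, 0, 0, -0.5], [0, 0, 0.2875, 0, 0, 0, -0.5], [0, 0, 0.3375, 0, 0, 0, -0.5], [0, 0, 0.38, 0, 0, 0, -0.5], [0, 0, 0.4175, 0, 0, 0, -0.5], [0, 0, 0.445, 0, 0, 0, -0.5], [0, 0, 0.46, 0, 0, 0, -0.5], [0, 0, 0.46, 0, 0, 0, -0.5]]

```text
time_s: 10.3
ee_pos: [0.4729, -0.1778, 0.0136]
eef_rot: [-3.141, -0.0, 1.572]
force: [-0.1, 0.2, -0.1]
grip_width: 0.0707
grip_force: 0.0
```

Emit:
arm_command:
  plan:
    - [[0, 0, 0, 0, 0, 0, -0.3], [0, 0, 0, 0, 0, 0, -0.2], [0, 0, 0, 0, 0, 0, -0.1], [0, 0, 0, 0, 0, 0, 0], [0, 0, 0, 0, 0, 0, 0.1], [0, 0, 0, 0, 0, 0, 1], [0, 0, 0, 0, 0, 0, 1], [0, 0, 0, 0, 0, 0, 1], [0, 0, 0, 0, 0, 0, 1]]
  squeeze: 25

```text
time_s: 11.2
ee_pos: [0.4732, -0.1785, 0.0143]
eef_rot: [3.141, 0.0, 1.571]
force: [-0.7, 0.2, 6.4]
grip_width: 0.0492
grip_force: 25.0
```

Scaled: -60 mm / 400 = -0.15, -55 mm / 400 = -0.1375.

Emit:
arm_command:
  plan:
    - [[0, 0, -0.0125, 0, 0, 0, 1], [0, 0, -0.0375, 0, 0, 0, 1], [0, 0, -0.075, 0, 0, 0, 1], [0, 0, -0.1125, 0, 0, 0, 1], [0, 0, -0.1375, 0, 0, 0, 1], [0, 0, -0.15, 0, 0, 0, 1], [0, 0, -0.15, 0, 0, 0, 1], [0, 0, -0.15, 0, 0, 0, 1], [0, 0, -0.15, 0, 0, 0, 1], [0, 0, -0.15, 0, 0, 0, 1], [0, 0, -0.15, 0, 0, 0, 1]]

```text
time_s: 12.3
ee_pos: [0.4728, -0.1783, 0.0737]
eef_rot: [-3.141, -0.0, 1.571]
force: [-0.3, 0.3, -3.0]
grip_width: 0.0496
grip_force: 25.0
```

```bash
cat > w.py <<'E'
from h import *
f=[]
for k in range(4):
    cams.camera('side'); o=ctrl.get_obs(); f.append(o['force'])
print(np.round(f,2).tolist(),np.mean(f,0),o['ee_pos'],o['moment'],o['grip_width'])
E
python3 w.py
```

```text
[[-0.39, 0.71, -2.59], [0.31, -0.16, -3.35], [0.55, 0.17, -3.39], [-0.04, 0.8, -3.4]] [ 0.10693528  0.37914325 -3.18292861] [ 0.47289317 -0.17837437  0.07387527] [-0.07207445  0.03929385  0.04296851] 0.04878871155467977
```

About 3.2 N, probably the heavy one. I set it back and weigh the other.

Scaled: 60 mm / 400 = 0.15, 59 mm / 400 = 0.1475.

Emit:
arm_command:
  plan:
    - [[0, 0, 0.03, 0, 0, 0, 1], [0, 0, 0.0675, 0, 0, 0, 1], [0, 0, 0.1, 0, 0, 0, 1], [0, 0, 0.12, 0, 0, 0, 1], [0, 0, 0.1325, 0, 0, 0, 1], [0, 0, 0.1425, 0, 0, 0, 1], [0, 0, 0.1475, 0, 0, 0, 1], [0, 0, 0.15, 0, 0, 0, 1], [0, 0, 0.15, 0, 0, 0, 1]]

```text
time_s: 13.4
ee_pos: [0.4731, -0.1785, 0.0144]
eef_rot: [3.141, 0.0, 1.571]
force: [-1.2, 0.6, -0.3]
grip_width: 0.0491
grip_force: 25.0
```

Emit:
arm_command:
  plan:
    - [[0, 0, 0, 0, 0, 0, 0], [0, 0, 0, 0, 0, 0, -0.1], [0, 0, 0, 0, 0, 0, -0.3], [0, 0, 0, 0, 0, 0, -0.5], [0, 0, 0, 0, 0, 0, -0.5], [0, 0, 0, 0, 0, 0, -0.5]]

```text
time_s: 14.0
ee_pos: [0.4729, -0.1784, 0.014]
eef_rot: [3.142, 0.0, 1.571]
force: [-0.2, 0.8, -0.0]
grip_width: 0.0703
grip_force: 0.0
```

Scaled: -146 mm / 400 = -0.365, -135 mm / 400 = -0.3375.

Emit:
arm_command:
  plan:
    - [[0, 0, -0.0375, 0, 0, 0, -0.5], [0, 0, -0.1, 0, 0, 0, -0.5], [0, 0, -0.1875, 0, 0, 0, -0.5], [0, 0, -0.225, 0, 0, 0, -0.5], [-0.075, 0, -0.225, 0, 0, 0, -0.5], [-0.175, -0.005, -0.225, 0, 0, 0, -0.5], [-0.275, -0.01, -0.225, 0, 0, 0, -0.5], [-0.3375, -0.0125, -0.225, 0, 0, 0, -0.5], [-0.365, -0.0125, -0.225, 0, 0, 0, -0.5], [-0.365, -0.0125, -0.225, 0, 0, 0, -0.5], [-0.365, -0.0125, -0.225, 0, 0, 0, -0.5]]

```text
time_s: 15.1
ee_pos: [0.468, -0.3234, 0.1038]
eef_rot: [-3.141, -0.001, 1.571]
force: [0.3, 0.3, 0.8]
grip_width: 0.0709
grip_force: 0.0
```

Scaled: 90 mm / 400 = 0.225, 86 mm / 400 = 0.215.

Emit:
arm_command:
  plan:
    - [[0, 0, 0.0625, 0, 0, 0, -0.5], [0, 0, 0.1125, 0, 0, 0, -0.5], [0, 0, 0.155, 0, 0, 0, -0.5], [0, 0, 0.19, 0, 0, 0, -0.5], [0, 0, 0.215, 0, 0, 0, -0.5], [0, 0, 0.225, 0, 0, 0, -0.5], [0, 0, 0.225, 0, 0, 0, -0.5]]

```text
time_s: 15.8
ee_pos: [0.468, -0.3241, 0.0138]
eef_rot: [-3.141, -0.0, 1.571]
force: [-0.4, -0.4, -0.3]
grip_width: 0.0706
grip_force: 0.0
```

Emit:
arm_command:
  plan:
    - [[0, 0, 0, 0, 0, 0, -0.3], [0, 0, 0, 0, 0, 0, -0.2], [0, 0, 0, 0, 0, 0, -0.1], [0, 0, 0, 0, 0, 0, 0], [0, 0, 0, 0, 0, 0, 0.1], [0, 0, 0, 0, 0, 0, 1], [0, 0, 0, 0, 0, 0, 1], [0, 0, 0, 0, 0, 0, 1], [0, 0, 0, 0, 0, 0, 1]]
  squeeze: 25

```text
time_s: 16.7
ee_pos: [0.468, -0.3245, 0.0143]
eef_rot: [3.141, 0.0, 1.571]
force: [-1.3, 0.5, 5.7]
grip_width: 0.0485
grip_force: 25.0
```

Scaled: -60 mm / 400 = -0.15, -55 mm / 400 = -0.1375.

Emit:
arm_command:
  plan:
    - [[0, 0, -0.0125, 0, 0, 0, 1], [0, 0, -0.0375, 0, 0, 0, 1], [0, 0, -0.075, 0, 0, 0, 1], [0, 0, -0.1125, 0, 0, 0, 1], [0, 0, -0.1375, 0, 0, 0, 1], [0, 0, -0.15, 0, 0, 0, 1], [0, 0, -0.15, 0, 0, 0, 1], [0, 0, -0.15, 0, 0, 0, 1], [0, 0, -0.15, 0, 0, 0, 1], [0, 0, -0.15, 0, 0, 0, 1], [0, 0, -0.15, 0, 0, 0, 1]]

```text
time_s: 17.8
ee_pos: [0.4678, -0.3243, 0.0736]
eef_rot: [-3.141, -0.0, 1.571]
force: [-0.4, -0.2, -0.7]
grip_width: 0.0483
grip_force: 25.0
```

```bash
python3 w.py
```

```text
[[0.41, -0.44, -1.86], [-0.08, -0.18, -2.02], [0.98, 0.67, -1.95], [0.15, -0.19, -1.99]] [ 0.36463139 -0.03447975 -1.95579638] [ 0.46787303 -0.3243854   0.07386364] [-0.02868564  0.03882094  0.05199774] 0.048837026019550006
```

Cell b reads 1.95 N against 3.2 to 3.4 N, so a is heavier. I put b back and take a.

Scaled: 60 mm / 400 = 0.15, 59 mm / 400 = 0.1475.

Emit:
arm_command:
  plan:
    - [[0, 0, 0.03, 0, 0, 0, 1], [0, 0, 0.0675, 0, 0, 0, 1], [0, 0, 0.1, 0, 0, 0, 1], [0, 0, 0.12, 0, 0, 0, 1], [0, 0, 0.1325, 0, 0, 0, 1], [0, 0, 0.1425, 0, 0, 0, 1], [0, 0, 0.1475, 0, 0, 0, 1], [0, 0, 0.15, 0, 0, 0, 1], [0, 0, 0.15, 0, 0, 0, 1]]

```text
time_s: 18.9
ee_pos: [0.4681, -0.3245, 0.0144]
eef_rot: [3.141, 0.0, 1.571]
force: [0.1, -0.1, -1.4]
grip_width: 0.0489
grip_force: 25.0
```

Emit:
arm_command:
  plan:
    - [[0, 0, 0, 0, 0, 0, 0], [0, 0, 0, 0, 0, 0, -0.1], [0, 0, 0, 0, 0, 0, -0.3], [0, 0, 0, 0, 0, 0, -0.5], [0, 0, 0, 0, 0, 0, -0.5], [0, 0, 0, 0, 0, 0, -0.5]]

```text
time_s: 19.5
ee_pos: [0.4679, -0.3244, 0.014]
eef_rot: [3.142, 0.0, 1.571]
force: [0.2, -0.4, -0.2]
grip_width: 0.0702
grip_force: 0.0
```

Scaled: 146 mm / 400 = 0.365, 135 mm / 400 = 0.3375.

Emit:
arm_command:
  plan:
    - [[0, 0, -0.0375, 0, 0, 0, -0.5], [0, 0, -0.1, 0, 0, 0, -0.5], [0, 0, -0.1875, 0, 0, 0, -0.5], [0, 0, -0.225, 0, 0, 0, -0.5], [0.075, 0, -0.225, 0, 0, 0, -0.5], [0.175, 0.005, -0.225, 0, 0, 0, -0.5], [0.275, 0.01, -0.225, 0, 0, 0, -0.5], [0.3375, 0.0125, -0.225, 0, 0, 0, -0.5], [0.365, 0.0125, -0.225, 0, 0, 0, -0.5], [0.365, 0.0125, -0.225, 0, 0, 0, -0.5], [0.365, 0.0125, -0.225, 0, 0, 0, -0.5]]

```text
time_s: 20.6
ee_pos: [0.4731, -0.1793, 0.1044]
eef_rot: [3.141, 0.0, 1.571]
force: [-0.1, -0.4, -0.0]
grip_width: 0.0705
grip_force: 0.0
```

```bash
python3 w.py; python3 - <<'E'
from h import *
a,d,i=snap('top'); s,_,_=snap('side')
cv2.imwrite('pics/mid.png',np.hstack([a[220:460,300:620],s[240:480,200:520]]))
E
```

```text
[[0.31, 0.94, 0.28], [-1.31, 0.36, -0.34], [-0.33, -0.43, -0.31], [-0.33, -0.42, 0.27]] [-0.41509193  0.11360512 -0.02483625] [ 0.47281015 -0.17926188  0.10388178] [-0.05874587  0.03916835 -0.04044454] 0.0704751013764254
```

View pics/mid.png

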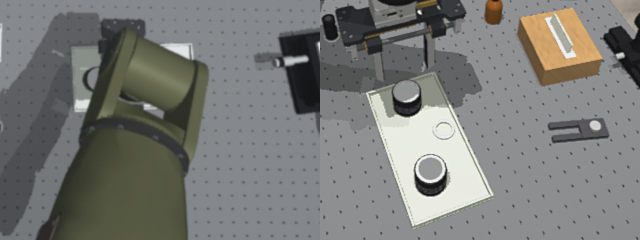

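Both cells stand upright, at (405,97) and (430,172) in the side half. I regrasp a.

Scaled: 90 mm / 400 = 0.225, 86 mm / 400 = 0.215.

Emit:
arm_command:
  plan:
    - [[0, 0, 0.0625, 0, 0, 0, -0.5], [0, 0, 0.1125, 0, 0, 0, -0.5], [0, 0, 0.155, 0, 0, 0, -0.5], [0, 0, 0.19, 0, 0, 0, -0.5], [0, 0, 0.215, 0, 0, 0, -0.5], [0, 0, 0.225, 0, 0, 0, -0.5], [0, 0, 0.225, 0, 0, 0, -0.5]]

```text
time_s: 21.6
ee_pos: [0.4728, -0.1784, 0.0138]
eef_rot: [-3.141, -0.0, 1.571]
force: [-0.2, 0.3, 0.1]
grip_width: 0.0706
grip_force: 0.0
```

Emit:
arm_command:
  plan:
    - [[0, 0, 0, 0, 0, 0, -0.3], [0, 0, 0, 0, 0, 0, -0.2], [0, 0, 0, 0, 0, 0, -0.1], [0, 0, 0, 0, 0, 0, 0], [0, 0, 0, 0, 0, 0, 0.1], [0, 0, 0, 0, 0, 0, 1], [0, 0, 0, 0, 0, 0, 1], [0, 0, 0, 0, 0, 0, 1], [0, 0, 0, 0, 0, 0, 1]]
  squeeze: 30

```text
time_s: 22.5
ee_pos: [0.4731, -0.1784, 0.0143]
eef_rot: [3.141, 0.0, 1.571]
force: [-2.1, 2.1, 6.0]
grip_width: 0.0489
grip_force: 30.0
```

Scaled: -190 mm / 400 = -0.475, -175 mm / 400 = -0.4375.

Emit:
arm_command:
  plan:
    - [[0, 0, -0.0125, 0, 0, 0, 1], [0, 0, -0.0375, 0, 0, 0, 1], [0, 0, -0.0875, 0, 0, 0, 1], [0, 0, -0.1625, 0, 0, 0, 1], [0, 0, -0.2625, 0, 0, 0, 1], [0, 0, -0.3625, 0, 0, 0, 1], [0, 0, -0.4375, 0, 0, 0, 1], [0, 0, -0.475, 0, 0, 0, 1], [0, 0, -0.475, 0, 0, 0, 1], [0, 0, -0.475, 0, 0, 0, 1], [0, 0, -0.475, 0, 0, 0, 1], [0, 0, -0.475, 0, 0, 0, 1]]

```text
time_s: 23.7
ee_pos: [0.4725, -0.1782, 0.2029]
eef_rot: [-3.14, -0.001, 1.571]
force: [0.6, -0.7, -3.8]
grip_width: 0.0488
grip_force: 30.0
```

```bash
python3 w.py
```

```text
[[-0.79, -0.07, -3.56], [-0.09, 0.45, -3.47], [-0.36, -0.47, -3.19], [-0.01, 0.15, -2.39]] [-0.31523166  0.01474485 -3.15118622] [ 0.47281902 -0.17833439  0.20356142] [-0.0556108   0.09167632  0.04602942] 0.04930635569508294
```

Again 3.15 N, so a is the heavy one. I carry it over the hood.

Scaled: 229 mm / 400 = 0.5725, 226 mm / 400 = 0.565.

Emit:
arm_command:
  plan:
    - [[0.025, 0.0075, 0, 0, 0, 0, 1], [0.075, 0.025, 0, 0, 0, 0, 1], [0.15, 0.05, 0, 0, 0, 0, 1], [0.2375, 0.075, 0, 0, 0, 0, 1], [0.325, 0.1, 0, 0, 0, 0, 1], [0.4125, 0.13, 0, 0, 0, 0, 1], [0.4875, 0.155, 0, 0, 0, 0, 1], [0.54, 0.1725, 0, 0, 0, 0, 1], [0.565, 0.18, 0, 0, 0, 0, 1], [0.5725, 0.18, 0, 0, 0, 0, 1], [0.5725, 0.18, 0, 0, 0, 0, 1], [0.5725, 0.18, 0, 0, 0, 0, 1]]

```text
time_s: 25.1
ee_pos: [0.5447, 0.0498, 0.204]
eef_rot: [-3.142, 0.0, 1.57]
force: [-0.2, 0.4, -2.5]
grip_width: 0.0489
grip_force: 30.0
```

Scaled: 19 mm / 400 = 0.0475, 18 mm / 400 = 0.045.

Emit:
arm_command:
  plan:
    - [[0, 0, 0.0125, 0, 0, 0, 1], [0, 0, 0.025, 0, 0, 0, 1], [0, 0, 0.0375, 0, 0, 0, 1], [0, 0, 0.045, 0, 0, 0, 1], [0, 0, 0.0475, 0, 0, 0, 1], [0, 0, 0.0475, 0, 0, 0, 1], [0, 0, 0.0475, 0, 0, 0, 1], [0, 0, 0.0475, 0, 0, 0, 1]]

```text
time_s: 25.9
ee_pos: [0.545, 0.0506, 0.1851]
eef_rot: [3.141, 0.0, 1.571]
force: [0.2, 0.2, -2.3]
grip_width: 0.0488
grip_force: 30.0
```

```bash
python3 - <<'E'
from cmp import *
p,d,i=snap('side'); P=cloud(d,i).reshape(-1,3); c=[.5445,.0503]
cv2.imwrite('pics/end.png',p)
print('ring',axis(P,c,.06,.084,.026,.03),'waist',axis(P,c,.1,.126,.023,.03))
for a,b in((.176,.186),(.186,.205),(.205,.214)):print('cell',axis(P,c,a,b,.025,.03))
h=P[np.hypot(*(P[:,:2]-c).T)<.027][:,2]; print(np.histogram(h,np.arange(.12,.23,.005)))
o=ctrl.get_obs(); print(o['ee_pos'],o['eef_rot'],o['force'],o['time_s'],o['joint_vel'].round(3) if hasattr(o['joint_vel'],'round') else o['joint_vel'])
E
```

```text
ring (array([544.6,  50.1]), 235, 0.8) waist (array([543.8,  49.2]), 283, 2.13)
cell (array([544.4,  48.9]), 107, 0.86)
cell (array([544.5,  48.7]), 254, 1.15)
cell (array([544.6,  49. ]), 121, 1.16)
(array([ 74,  59,  43,  39, 173,  30,   0,   0,   0,   0,   1,  41,  41,
        46,  42,  48,  50,  49,  50, 378,  13,   5]), array([0.12 , 0.125, 0.13 , 0.135, 0.14 , 0.145, 0.15 , 0.155, 0.16 ,
       0.165, 0.17 , 0.175, 0.18 , 0.185, 0.19 , 0.195, 0.2  , 0.205,
       0.21 , 0.215, 0.22 , 0.225, 0.23 ]))
[0.54496026 0.05066997 0.1851154 ] [ 3.14133216e+00 -6.94853214e-06  1.57087935e+00] [ 0.24792846 -0.52716706 -2.45251981] 25.95 [-0.     0.     0.001  0.001 -0.001 -0.001]
```

View pics/end.png

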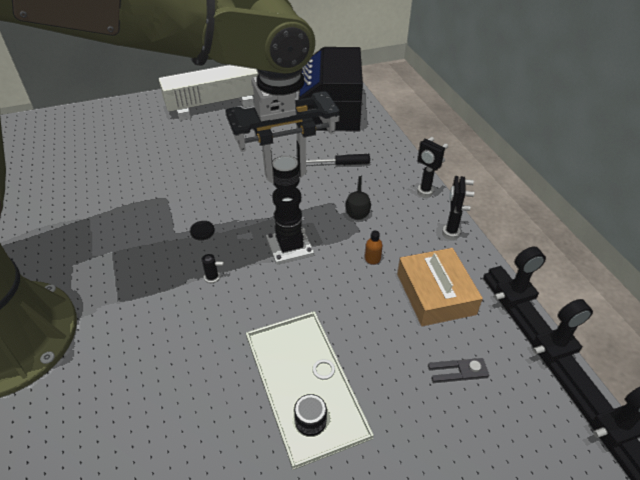

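The cell is over the hood, level and centred within about 1 mm, and cell_b stands upright in the tray at (310,413). The force reads low here, so I check the weight once more before handing in.

Scaled: 1 mm / 400 = 0.0025.

Emit:
arm_command:
  plan:
    - [[0, 0, 0.0025, 0, 0, 0, 1], [0, 0, 0.0025, 0, 0, 0, 1], [0, 0, 0.0025, 0, 0, 0, 1], [0, 0, 0.0025, 0, 0, 0, 1], [0, 0, 0.0025, 0, 0, 0, 1], [0, 0, 0.0025, 0, 0, 0, 1], [0, 0, 0.0025, 0, 0, 0, 1], [0, 0, 0.0025, 0, 0, 0, 1]]

```text
time_s: 26.75
ee_pos: [0.5449, 0.0506, 0.1839]
eef_rot: [3.142, 0.0, 1.571]
force: [0.5, -0.2, -3.2]
grip_width: 0.0492
grip_force: 30.0
```

```bash
sed -i 's/range(4)/range(16)/' w.py; python3 w.py
```

```text
[[-0.15, -0.66, -2.89], [-0.52, -0.07, -3.54], [0.51, -0.42, -4.12], [-0.51, -0.68, -3.24], [-0.34, 0.02, -3.49], [0.18, -0.1, -3.97], [-0.4, -0.45, -3.6], [-0.76, 0.81, -2.79], [0.23, 0.07, -3.86], [0.59, -0.36, -2.88], [0.75, -0.0, -3.39], [0.18, -0.74, -3.18], [-1.18, 0.69, -2.83], [0.37, -0.64, -4.12], [-0.22, -0.74, -2.81], [-0.34, 0.61, -3.42]] [-0.10021537 -0.16717528 -3.38227423] [0.54489648 0.05061202 0.18395172] [-0.03589119  0.06133309  0.05381894] 0.0489760632308648
```

The mean is 3.38 N (345 g), so this is the heavy cell. Handing in.

```bash
python3 -c "
from station import ctrl
print(ctrl.hand_in())"
```

```text
the job is handed in; nothing more can be done
None
```

I handed the job in at about 27.6 s: the hood is home on the shoulder, and the heavier cell (cell_a by my labelling, about 345 g) is held level and centred within about 1 mm, about 30 mm above the hood's rim, with cell_b upright in the tray.

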